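# Try the centrifuge lid, free it if caught, hold it open

### The arm

A 7-joint arm with a two-finger parallel gripper is mounted at the origin on the work surface. World frame = base frame: x ahead of the robot, y to its left, z up, the work surface at z = 0. Lengths are in m, angles in rad, forces in N, time in s.
With the tool pointing down it reaches from about 0.35 to 0.9 m from the base axis. Payload 8.1 kg.
Tool frame: the origin (TCP) lies midway between the tips of the shut fingers; the grasp point (between the pads) lies ctrl.grasp_offset behind it (ctrl.grasp_offset is the distance from the TCP to the grasp point, in m); z points along the fingers, y is the line along which they close (so a half turn about z gives the same grasp; the last joint's range is limited). The gripper opens to 92 mm and grips with 3 to 60 N. Pads are 19 mm wide; open, the fingers measure 130 mm over their backs; the gripper's body (75 mm by 190 mm) begins 47 mm behind the grasp point.
Start: joints at [1.171, 0.434, 0.025, 1.573, -0.012, 1.134, -0.075], TCP at [0.183, -0.598, 0.227] pointing down, gripper open.
Joint ranges: [-2.62, 2.62], [-0.44, 2.09], [-1.27, 1.32], [0.08, 2.57], [-1.32, 4.46], [0.12, 2], [-2.74, 2.74]. Speed limits (rad/s): [2.22, 2.22, 3.01, 3.01, 3.14, 3.14, 3.14].

### API

Orientations are given as a 3x3 rotation matrix whose columns are the frame's x, y, z axes.
In Python, from cell import ctrl gives the robot as it stands.
- The arm moves only by the tool send_rows, never from a script. Its argument "steps" is a list of rows, each an object of numbers: "dx", "dy", "dz": the shift along the world's x, y, z as a fraction of full scale; "spin": the turn about the world's z as a fraction of full scale. In form: [{"dx": .., "dy": .., "dz": .., "spin": ..}, ...]. A call has 1 to 8 rows; each row is the pose to reach, as a shift and turn from the pose commanded when the call began, turning the shorter way round; what a row does not reach only later rows make up. Full scale, the value 1, is 250 mm for a shift and 180 degrees for a turn. A row lasts 1/12 s, in which the tool goes at most 41.7 mm and 7.16 degrees, less where a joint would pass 70% of its speed; a pose out of reach is approached as far as the arm can. A call with a number of a shift or a turn outside -1 to 1 is refused whole. A call with a gripper value outside its range is refused whole. "hand" is the opening, from 0 (shut) to 1 (fully open), set as the call begins (left out, the last holds). The fingers move at their own pace and stop on an object; "squeeze" is the grip in N (left out, the last holds). Time passes only in rows, so rows that repeat a pose let the fingers close. It gives the time, the measured TCP pose, the force, the opening and the grip force at its end, in the units of the state.
- ctrl.state(): the state, without advancing time (a new reading comes with each control period).
- ctrl.snapshot(name): name is "side" or "top" or "wrist"; returns (picture, depth): 400x640x3 uint8, red, green, blue; 400x640 float32, m along the optical axis (not along the pixel's ray), 0 where there is no reading.
- ctrl.get_calibration(name): a dict with "mtx" (3x3 intrinsics, pixels), "R" (3x3) and "t" (3): a world point X has camera coordinates R X + t. Camera axes: x right, y down, z forward; pixel columns grow to the right and rows downward; lengths in m; the calibration is good to about 2 mm. A picture is of the moment at which its call begins: read the wrist's pose just before it. get_calibration takes no time and is no camera call; for the wrist camera it gives the pose at the moment of the call.
- ctrl.sign_off(): hands the job in; it is judged then, once.
The state is a dict: "time": time; "joints": joint angles; "joint_velocities": joint speeds; "joint_efforts": joint torques, N m; "tool_pos": TCP position; "orientation": TCP orientation; "contact_force": force on the tool from outside, world axes, zero at the start; "ft_torque": the same for the moment, N m; "gripper_width": finger opening in m; "gripper_force": force on a finger pad.
Only numpy, scipy, OpenCV 4.12 (cv2) and the standard library are available. Lean on these libraries where they do the work, as an engineer would, in place of code of your own. Each camera call takes 0.05 s, during which the arm holds its last target. There are 200 camera calls.

### The job

The spin is over and the rotor must be got at: first give the blue centrifuge lid a gentle upward tug by its bow handle to learn whether its catch still holds it. Only if it is caught, slide the black release knob on the front ledge all the way along its track; if the lid comes up freely, leave the knob alone. Then raise the lid by its handle to about 40 degrees and finish while holding it there, still, without disturbing the things standing around.

Things in the scene. Friction and masses are not known exactly. Their poses are not given: they have to be found in the camera images.
- centrifuge: White bench centrifuge, fixed, 320 (x) x 260 (y) mm; origin on the table under it. Its x axis points from its front (panel, knob) to its back (hinge), y to its left. Deck 115 mm high: the front 95 mm is an open ledge with the knob; from x = -75 to +145 mm lies the blue lid (250 mm wide, top 163 mm high). A hidden catch inside the lid's front may or may not hold it; it cannot be seen.
- lid_handle (a point): Middle of the straight part of the steel bow handle on top of the lid near its front edge: a round bar 12 mm thick, 110 mm long along the centrifuge's y, its middle 40 mm above the lid's top, carried at its ends by two uprights. Moves and turns with the lid; lid shut, its axes are those of the centrifuge.
- lid_hinge (a point): Middle of the lid's hinge line at the back of the centrifuge, 118 mm above the table; the line runs along the centrifuge's y. With the lid shut the handle's middle is 180 mm in front of it and 85 mm higher.
- lid (a joint): Lid angle in rad: 0 shut, grows as the front edge rises, stop at 1.3. The lid weighs 0.3 to 0.65 kg and falls shut when let go (2 to 4 N lift it at the handle). If caught, it rises only about 0.02 rad (4 mm at the handle) and then stops hard; if free, it just keeps rising.
- release_knob (a point): Grip point on the upright black release knob on the ledge in front of the lid, 50 mm in front of the lid's front edge, right of the middle at the start: a block 24 (centrifuge x) x 16 (y) mm, from the ledge up to 46 mm above it; the point is on its axis, 27 mm above the ledge. It slides towards the centrifuge's +y, needing about 2 to 5 N, and stays where it is left.
- release (a joint): Travel of the release knob in m: 0 as found, 0.034 at its far stop. At the far stop a caught lid is freed and stays free, so the knob can then be let go.
- jar: Small clear jar with a lid, 36 mm across, 45 mm high, on the left of the ledge; bystander. Origin at the centre of its underside.
- beaker: Glass beaker, 72 mm across, 95 mm high, left of the centrifuge; bystander. Origin under its centre.
- reagent: Amber bottle, 64 mm across, 150 mm high, right of the centrifuge; bystander. Origin under its centre.
- tube_rack: White rack of capped tubes, 70 x 150 mm, 107 mm high, on the left; bystander. Origin under its centre.
- tip_box: Grey and white pipette tip box, 120 x 85 mm, 80 mm high, on the right; bystander. Origin under its centre.
- dishes: Stack of clear dishes, 90 mm across, 50 mm high, on the right; bystander. Origin under its centre.

How it is judged:
By the outcome, as a careful person would: the job done as asked, in the order asked, and still so for the second after the job is handed in, while the arm keeps its last pose, push and grip.
It also fails if it takes over 64 s, if anything falls off the work surface, if the arm or the gripper's body presses on something with over 40 N, if the wrist force passes 120 N, or if a joint passes its speed limit or range.

## Working session

There is one attempt and no reset: what is moved stays moved. The work goes in short steps, Python scripts to look and compute and a tool call to move; the robot and the scene stay as the last step left them, time stands still between calls to the robot, and variables do not carry over. Pictures are saved under pics/ and viewed, at most 10 in all, crops included, and the job is handed in when it is done.

Besides the shell and the picture viewer there is one more tool, called after ">>>" by a JSON object that holds its "name" and its "arguments". send_rows: Moves the arm, as the interface text tells. Its arguments: {"type":"object","properties":{"steps":{"type":"array","items":{"type":"object","properties":{"dx":{"type":"number","minimum":-1,"maximum":1},"dy":{"type":"number","minimum":-1,"maximum":1},"dz":{"type":"number","minimum":-1,"maximum":1},"spin":{"type":"number","minimum":-1,"maximum":1}}}},"hand":{"type":"number"},"squeeze":{"type":"number"}},"required":["steps"]}

```bash
mkdir -p pics; ls; python3 - <<'E'
from cell import ctrl
import cv2,numpy as np
s=ctrl.state();print(s['time'],s['tool_pos'],s['orientation'],s['gripper_width'],ctrl.grasp_offset)
for n in['top','side']:
    p,d=ctrl.snapshot(n);cv2.imwrite(f'pics/{n}0.png',p[:,:,::-1]);np.savez(f'{n}0.npz',p=p,d=d)
    c=ctrl.get_calibration(n);print(n,c, (d>0).mean())
E
```

```text
pics
0.0 [ 0.18260371 -0.59719505  0.22593622] [[ 9.56283241e-01  2.92441455e-01 -5.98970357e-04]
 [ 2.92442034e-01 -9.56282107e-01  1.47958046e-03]
 [-1.40093972e-04 -1.59006211e-03 -9.99998726e-01]] 0.09197032659448949 0.0188
top {'mtx': array([[483.69645922,   0.        , 317.07288568],
       [  0.        , 483.69645922, 205.86871252],
       [  0.        ,   0.        ,   1.        ]]), 'R': array([[ 0.00875779, -0.99976445,  0.01985798],
       [-0.98957676, -0.01151973, -0.14354491],
       [ 0.14373986, -0.01839386, -0.98944455]]), 't': array([-0.04355263,  0.58551135,  1.58809445])} 0.99609765625
side {'mtx': array([[461.24557099,   0.        , 319.01670851],
       [  0.        , 461.24557099, 197.58514486],
       [  0.        ,   0.        ,   1.        ]]), 'R': array([[-0.83440391, -0.55109144, -0.00826676],
       [-0.3756496 ,  0.57961619, -0.72314069],
       [ 0.40330819, -0.60028601, -0.69065129]]), 't': array([0.47921962, 0.31196024, 1.09984295])} 0.99593359375
```

View pics/top0.png

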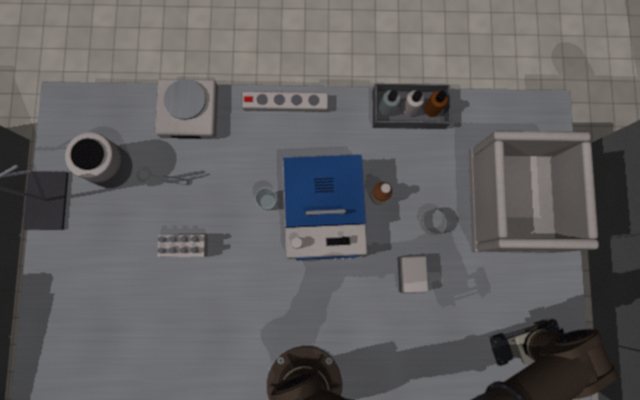

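View pics/side0.png

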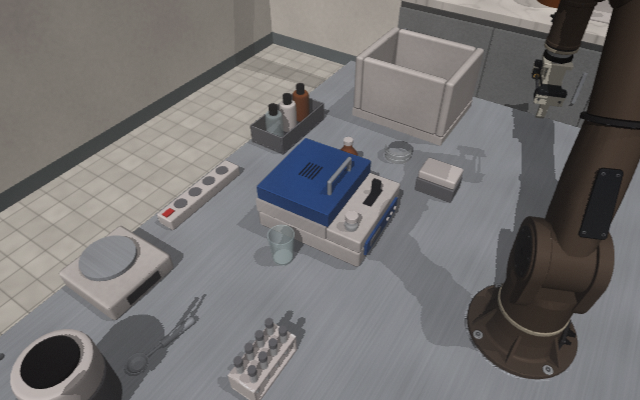

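The top view shows the blue lid at about (325,190), the handle at (325,211), the knob at (338,240) and the jar at (297,242). The side view shows nothing crowding the handle. Next I'll measure with masks and depth.

```bash
cat > h.py <<'E'
import numpy as np,cv2
def cloud(d,c):
    v,u=np.mgrid[:400,:640]; K=c['mtx']
    P=np.stack([(u-K[0,2])/K[0,0]*d,(v-K[1,2])/K[1,1]*d,d],-1)
    return (P-c['t'])@c['R']
def blue(p):
    h=cv2.cvtColor(p,cv2.COLOR_RGB2HSV); return (h[...,0]>100)&(h[...,0]<125)&(h[...,1]>150)
E
python3 - <<'E'
from cell import ctrl
from h import *
for n in['top','side']:
    z=np.load(n+'0.npz');p,d=z['p'],z['d'];W=cloud(d,ctrl.get_calibration(n))
    m=blue(p)&(abs(W[...,2]-.163)<.012)
    q=W[m]; r=cv2.minAreaRect(q[:,:2].astype(np.float32)*1000);print(n,m.sum(),'lid z',np.median(q[:,2]),r)
    print(cv2.boxPoints(r).round(0).tolist())
    c=np.array(r[0])/1000
    near=(np.hypot(*(W[...,:2]-c).transpose(2,0,1))<.2)
    hm=near&(W[...,2]>.185)&(W[...,2]<.22)&~blue(p);q=W[hm]
    print('handle',hm.sum(),q.mean(0),cv2.minAreaRect(q[:,:2].astype(np.float32)*1000))
    km=near&(W[...,2]>.13)&(W[...,2]<.175)&(p.max(2)<60);q=W[km]
    print('knob',km.sum(),q.mean(0),np.median(q,0),q.max(0),q.min(0))
E
```

```text
top 4994 lid z 0.16338071267416399 ((619.4320068359375, -56.36817169189453), (216.7780303955078, 243.3749542236328), 3.1514742374420166)
[[505.0, 59.0], [518.0, -184.0], [734.0, -172.0], [721.0, 71.0]]
handle 161 [ 0.54616585 -0.06083339  0.20740749] ((546.7890014648438, -60.2712516784668), (12.072391510009766, 118.50920104980469), 2.806837797164917)
knob 48 [ 0.50379732 -0.10142327  0.16169755] [ 0.46608427 -0.11694165  0.16179092] [ 0.65311682 -0.02803392  0.17079114] [ 0.45373515 -0.1290494   0.14611824]
side 3885 lid z 0.16157542142347597 ((619.7322998046875, -51.68360900878906), (218.81874084472656, 248.55792236328125), 3.4801816940307617)
[[503.0, 66.0], [518.0, -182.0], [736.0, -169.0], [721.0, 79.0]]
handle 181 [ 0.54341712 -0.05294759  0.20367994] ((545.5230712890625, -58.22529220581055), (13.463823318481445, 123.79206848144531), 2.942970037460327)
knob 160 [ 0.53630863 -0.08713047  0.1544895 ] [ 0.47125567 -0.10989632  0.15956781] [ 0.65861392 -0.02394598  0.16639434] [ 0.45161723 -0.12123472  0.13062775]
```

>>> {"name": "send_rows", "arguments": {"steps": [{"dz": 0.16},{"dz": 0.32},{"dz": 0.52,"dy": 0.1,"dx": 0.05},{"dx": 0.2,"dy": 0.25,"dz": 0.52,"spin": 0.04},{"dx": 0.3,"dy": 0.4,"dz": 0.52,"spin": 0.08},{"dx": 0.4,"dy": 0.55,"dz": 0.52,"spin": 0.12},{"dx": 0.5,"dy": 0.7,"dz": 0.52,"spin": 0.16},{"dx": 0.6,"dy": 0.85,"dz": 0.52,"spin": 0.2}], "hand": 1}}

```text
validation failed for argument at $.st...
```

>>> {"name": "send_rows", "arguments": {"steps": [{"dx": 0,"dy": 0,"dz": 0.16,"spin": 0},{"dx": 0,"dy": 0,"dz": 0.32,"spin": 0},{"dx": 0.05,"dy": 0.1,"dz": 0.5,"spin": 0.02},{"dx": 0.15,"dy": 0.22,"dz": 0.52,"spin": 0.04},{"dx": 0.25,"dy": 0.35,"dz": 0.52,"spin": 0.08},{"dx": 0.35,"dy": 0.48,"dz": 0.52,"spin": 0.12},{"dx": 0.45,"dy": 0.61,"dz": 0.52,"spin": 0.16},{"dx": 0.55,"dy": 0.74,"dz": 0.52,"spin": 0.2}], "hand": 1}}

```text
time: 0.77
tool_pos: [0.3193, -0.4129, 0.3567]
orientation: [[0.599, 0.801, -0.0], [0.801, -0.599, -0.0], [-0.0, -0.0, -1.0]]
contact_force: [1.0, -1.4, -0.5]
gripper_width: 0.0917
gripper_force: 0.0
```

>>> {"name": "send_rows", "arguments": {"steps": [{"dx": 0.09,"dy": 0.12,"dz": 0,"spin": 0.035},{"dx": 0.18,"dy": 0.24,"dz": 0,"spin": 0.07},{"dx": 0.27,"dy": 0.36,"dz": 0,"spin": 0.105},{"dx": 0.36,"dy": 0.49,"dz": 0,"spin": 0.14},{"dx": 0.45,"dy": 0.62,"dz": 0,"spin": 0.175},{"dx": 0.54,"dy": 0.75,"dz": 0,"spin": 0.21},{"dx": 0.62,"dy": 0.88,"dz": 0,"spin": 0.225},{"dx": 0.7,"dy": 1,"dz": 0,"spin": 0.225}]}}

```text
time: 1.43
tool_pos: [0.4942, -0.1626, 0.3566]
orientation: [[-0.062, 0.998, -0.0], [0.998, 0.062, 0.0], [0.0, -0.0, -1.0]]
contact_force: [1.0, 0.5, 0.7]
gripper_width: 0.092
gripper_force: 0.0
```

>>> {"name": "send_rows", "arguments": {"steps": [{"dx": 0.05,"dy": 0.12,"dz": 0,"spin": 0},{"dx": 0.1,"dy": 0.25,"dz": 0,"spin": 0},{"dx": 0.15,"dy": 0.36,"dz": 0,"spin": 0},{"dx": 0.2,"dy": 0.415,"dz": 0,"spin": 0},{"dx": 0.2,"dy": 0.415,"dz": 0,"spin": 0},{"dx": 0.2,"dy": 0.415,"dz": 0,"spin": 0}]}}

```text
time: 1.93
tool_pos: [0.5437, -0.0602, 0.3562]
orientation: [[-0.061, 0.998, -0.001], [0.998, 0.061, 0.0], [0.0, -0.001, -1.0]]
contact_force: [0.3, -0.9, -0.2]
gripper_width: 0.092
gripper_force: 0.0
```

```bash
python3 - <<'E'
from cell import ctrl
import cv2,numpy as np
from h import *
s=ctrl.state();c=ctrl.get_calibration('wrist');p,d=ctrl.snapshot('wrist')
print(s['tool_pos'],s['orientation'],s['joints'],s['contact_force']);np.savez('w1.npz',p=p,d=d,**c);cv2.imwrite('pics/w1.png',p[:,:,::-1]);print(c)
E
```

```text
[ 0.54370641 -0.06017235  0.35615971] [[-6.06731330e-02  9.98157074e-01 -1.10775476e-03]
 [ 9.98157612e-01  6.06735252e-02  3.23869356e-04]
 [ 3.90483875e-04 -1.08606368e-03 -9.99999334e-01]] [ 0.40956941  0.27698922 -0.52070191  1.51803048  0.13844777  1.38460681
 -0.05975226] [ 0.27768972 -0.93266523 -0.16160444]
{'mtx': array([[295.59790794,   0.        , 322.60305623],
       [  0.        , 295.59790794, 201.49229994],
       [  0.        ,   0.        ,   1.        ]]), 'R': array([[ 0.99818141,  0.06027068, -0.00115206],
       [ 0.05825914, -0.95960574,  0.27525025],
       [ 0.015484  , -0.27481679, -0.96137192]]), 't': array([-0.53940143, -0.15981978,  0.49026967])}
```

View pics/w1.png

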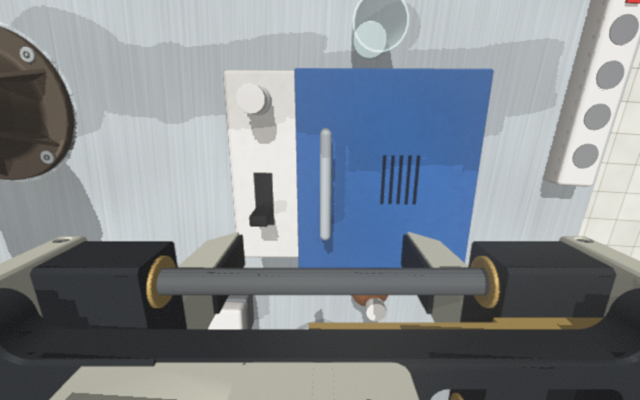

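The wrist view shows the handle bar running from (326,130) to (326,240), the knob at about (262,215) at the near end of its slot, and the jar at (253,98). I'll measure the handle and knob from this closer view.

```bash
python3 - <<'E'
from h import *
z=np.load('w1.npz');p,d=z['p'],z['d'];W=cloud(d,z)
B=blue(p)&(abs(W[...,2]-.163)<.01);q=W[B];print('lid z',np.median(q[:,2]))
u,v=np.meshgrid(range(640),range(400))
hm=(W[...,2]>.19)&(W[...,2]<.222)&(v<245)&(v>120)&(abs(u-326)<15);q=W[hm]
r=cv2.minAreaRect(q[:,:2].astype(np.float32)*1000);print('handle',hm.sum(),np.percentile(q[:,2],[5,50,95]),r)
vx=cv2.fitLine(q[:,:2].astype(np.float32),cv2.DIST_L2,0,.01,.01).ravel();print(vx)
km=(p.max(2)<70)&(W[...,2]>.125)&(W[...,2]<.18)&(abs(u-262)<25)&(v>160)&(v<235);q=W[km]
t=q[q[:,2]>.154];print('knob',km.sum(),len(t),t.mean(0),cv2.minAreaRect(t[:,:2].astype(np.float32)*1000))
jm=(W[...,2]>.15)&(abs(u-253)<25)&(abs(v-98)<20);print('jar',W[jm].mean(0))
E
```

```text
lid z 0.16355010351917648
handle 1202 [0.20542173 0.20854704 0.21022985] ((547.027587890625, -57.970306396484375), (11.409491539001465, 120.48335266113281), 3.314666509628296)
[ 0.05767667 -0.9983353   0.5464888  -0.05469885]
knob 342 206 [ 0.46662321 -0.11608653  0.16051372] ((466.3077087402344, -116.6471939086914), (21.481571197509766, 13.433072090148926), 3.114872932434082)
jar [0.45801457 0.02884412 0.16502042]
```

>>> {"name": "send_rows", "arguments": {"steps": [{"dx": 0.013,"dy": 0.008,"dz": -0.12,"spin": 0},{"dx": 0.013,"dy": 0.008,"dz": -0.25,"spin": 0},{"dx": 0.013,"dy": 0.008,"dz": -0.38,"spin": 0},{"dx": 0.013,"dy": 0.008,"dz": -0.5,"spin": 0},{"dx": 0.013,"dy": 0.008,"dz": -0.6,"spin": 0},{"dx": 0.013,"dy": 0.008,"dz": -0.676,"spin": 0},{"dx": 0.013,"dy": 0.008,"dz": -0.676,"spin": 0},{"dx": 0.013,"dy": 0.008,"dz": -0.676,"spin": 0}]}}

```text
time: 2.65
tool_pos: [0.546, -0.0605, 0.1874]
orientation: [[-0.057, 0.998, -0.002], [0.998, 0.057, -0.0], [-0.0, -0.002, -1.0]]
contact_force: [0.3, -0.0, 0.7]
gripper_width: 0.0919
gripper_force: 0.0
```

>>> {"name": "send_rows", "arguments": {"steps": [{"dx": 0,"dy": 0,"dz": 0,"spin": 0},{"dx": 0,"dy": 0,"dz": 0,"spin": 0},{"dx": 0,"dy": 0,"dz": 0,"spin": 0},{"dx": 0,"dy": 0,"dz": 0,"spin": 0},{"dx": 0,"dy": 0,"dz": 0,"spin": 0},{"dx": 0,"dy": 0,"dz": 0,"spin": 0},{"dx": 0,"dy": 0,"dz": 0,"spin": 0},{"dx": 0,"dy": 0,"dz": 0,"spin": 0}], "hand": 0.05, "squeeze": 15}}

```text
time: 3.32
tool_pos: [0.5469, -0.059, 0.1878]
orientation: [[-0.058, 0.998, 0.0], [0.998, 0.058, -0.0], [-0.0, 0.0, -1.0]]
contact_force: [0.6, 0.4, -0.5]
gripper_width: 0.0428
gripper_force: 0.0
```

>>> {"name": "send_rows", "arguments": {"steps": [{"dx": 0,"dy": 0,"dz": 0,"spin": 0},{"dx": 0,"dy": 0,"dz": 0,"spin": 0},{"dx": 0,"dy": 0,"dz": 0,"spin": 0},{"dx": 0,"dy": 0,"dz": 0,"spin": 0},{"dx": 0,"dy": 0,"dz": 0,"spin": 0},{"dx": 0,"dy": 0,"dz": 0,"spin": 0},{"dx": 0,"dy": 0,"dz": 0,"spin": 0},{"dx": 0,"dy": 0,"dz": 0,"spin": 0}], "hand": 0}}

```text
time: 3.98
tool_pos: [0.5462, -0.0591, 0.1876]
orientation: [[-0.058, 0.998, -0.001], [0.998, 0.058, -0.0], [-0.0, -0.001, -1.0]]
contact_force: [-5.5, -0.7, 3.6]
gripper_width: 0.0116
gripper_force: 15.0
```

>>> {"name": "send_rows", "arguments": {"steps": [{"dx": 0.002,"dy": 0,"dz": 0.004,"spin": 0},{"dx": 0.004,"dy": 0,"dz": 0.008,"spin": 0},{"dx": 0.006,"dy": 0,"dz": 0.012,"spin": 0},{"dx": 0.008,"dy": 0,"dz": 0.016,"spin": 0},{"dx": 0.008,"dy": 0,"dz": 0.016,"spin": 0},{"dx": 0.008,"dy": 0,"dz": 0.016,"spin": 0}]}}

```text
time: 4.48
tool_pos: [0.548, -0.059, 0.1913]
orientation: [[-0.058, 0.998, -0.002], [0.998, 0.058, 0.0], [0.0, -0.002, -1.0]]
contact_force: [-5.1, 0.6, 0.7]
gripper_width: 0.0112
gripper_force: 15.0
```

>>> {"name": "send_rows", "arguments": {"steps": [{"dx": 0.002,"dy": 0,"dz": 0.004,"spin": 0},{"dx": 0.004,"dy": 0,"dz": 0.008,"spin": 0},{"dx": 0.004,"dy": 0,"dz": 0.008,"spin": 0},{"dx": 0.004,"dy": 0,"dz": 0.008,"spin": 0}]}}

```text
time: 4.82
tool_pos: [0.549, -0.0589, 0.1933]
orientation: [[-0.059, 0.998, -0.002], [0.998, 0.059, 0.0], [0.0, -0.002, -1.0]]
contact_force: [-5.4, 0.4, 0.2]
gripper_width: 0.0112
gripper_force: 15.0
```

>>> {"name": "send_rows", "arguments": {"steps": [{"dx": 0.002,"dy": 0,"dz": 0.004,"spin": 0},{"dx": 0.004,"dy": 0,"dz": 0.008,"spin": 0},{"dx": 0.006,"dy": 0,"dz": 0.012,"spin": 0},{"dx": 0.006,"dy": 0,"dz": 0.012,"spin": 0},{"dx": 0.006,"dy": 0,"dz": 0.012,"spin": 0}]}}

```text
time: 5.23
tool_pos: [0.5505, -0.0588, 0.1963]
orientation: [[-0.059, 0.998, -0.002], [0.998, 0.059, 0.0], [0.0, -0.002, -1.0]]
contact_force: [-6.0, 1.8, 0.1]
gripper_width: 0.0113
gripper_force: 15.0
```

```bash
cat > ang.py <<'E'
from cell import ctrl
from h import *
def rep(names=('side','top')):
    for n in names:
        p,d=ctrl.snapshot(n);W=cloud(d,ctrl.get_calibration(n))
        m=blue(p)&(W[...,2]>.14)&(np.hypot(W[...,0]-.61,W[...,1]+.055)<.25)
        L=(W[m][:,:2]-[.6195,-.0555])@np.array([.9983,.0577])
        A=np.c_[L,np.ones(L.size)];z=W[m][:,2]
        for _ in range(3):
            k=np.linalg.lstsq(A,z,rcond=None)[0];g=abs(A@k-z)<.006;A,z=A[g],z[g]
        print(n,'lid angle deg',np.degrees(np.arctan(-k[0])),g.size,'front',L.min())
        cv2.imwrite(f'pics/{n}_{int(ctrl.state()["time"]*100)}.png',p[:,:,::-1])
if __name__=='__main__':
    rep();s=ctrl.state();print(s['time'],s['tool_pos'],s['contact_force'],s['joints'])
    z=np.load('side0.npz');W=cloud(z['d'],ctrl.get_calibration('side'));m=blue(z['p'])&(abs(W[...,2]-.163)<.012)
    L=(W[m][:,:2]-[.6195,-.0555])@np.array([.9983,.0577]);print('ref side',np.degrees(-np.polyfit(L,W[m][:,2],1)[0]))
E
python3 ang.py
```

```text
side lid angle deg 2.7173353563484177 2222 front -0.10612874493401221
top lid angle deg 3.636592700551607 1902 front -0.10647635255525482
5.3333 [ 0.55051904 -0.0588595   0.19630917] [-5.36201209  0.25166477  0.41620822] [ 0.38362044  0.4001249  -0.50369245  1.75563947  0.21886841  1.04377105
 -0.13922831]
ref side 0.0701350144738211
```

The tug raised the bar about 9 mm with only about 3 N of resistance, and the cameras put the lid at about 3°, well past the 1.1° catch stop. The lid is free, so I'll leave the knob alone and raise the lid along its arc.

>>> {"name": "send_rows", "arguments": {"steps": [{"dx": 0.014,"dy": 0.001,"dz": 0.026,"spin": 0},{"dx": 0.029,"dy": 0.002,"dz": 0.049,"spin": 0},{"dx": 0.044,"dy": 0.003,"dz": 0.072,"spin": 0},{"dx": 0.06,"dy": 0.003,"dz": 0.095,"spin": 0},{"dx": 0.077,"dy": 0.004,"dz": 0.117,"spin": 0},{"dx": 0.094,"dy": 0.005,"dz": 0.139,"spin": 0},{"dx": 0.113,"dy": 0.006,"dz": 0.16,"spin": 0},{"dx": 0.113,"dy": 0.006,"dz": 0.16,"spin": 0}]}}

```text
time: 6.0
tool_pos: [0.5794, -0.0572, 0.2386]
orientation: [[-0.059, 0.998, -0.001], [0.998, 0.059, -0.0], [-0.0, -0.001, -1.0]]
contact_force: [-13.2, 0.5, 9.5]
gripper_width: 0.0111
gripper_force: 15.0
```

```bash
python3 ang.py
```

```text
side lid angle deg 17.19005887684399 1209 front -0.08672271863646892
top lid angle deg 16.50932486893778 1583 front -0.09626661171370378
6.1 [ 0.57873041 -0.05726533  0.23787414] [-12.20958404   0.78825255   6.9701701 ] [ 0.36673691  0.40754116 -0.50270461  1.63277847  0.21014004  1.15744321
 -0.12795748]
ref side 0.0701350144738211
```

>>> {"name": "send_rows", "arguments": {"steps": [{"dx": 0.016,"dy": 0.001,"dz": 0.023,"spin": 0},{"dx": 0.033,"dy": 0.002,"dz": 0.046,"spin": 0},{"dx": 0.054,"dy": 0.003,"dz": 0.065,"spin": 0},{"dx": 0.075,"dy": 0.004,"dz": 0.083,"spin": 0},{"dx": 0.075,"dy": 0.004,"dz": 0.083,"spin": 0},{"dx": 0.075,"dy": 0.004,"dz": 0.083,"spin": 0}]}}

```text
time: 6.6
tool_pos: [0.5988, -0.0562, 0.2581]
orientation: [[-0.059, 0.998, 0.001], [0.998, 0.059, 0.0], [0.0, 0.001, -1.0]]
contact_force: [-5.1, 1.7, 2.7]
gripper_width: 0.0111
gripper_force: 15.0
```

>>> {"name": "send_rows", "arguments": {"steps": [{"dx": 0.015,"dy": 0.001,"dz": 0.015,"spin": 0},{"dx": 0.031,"dy": 0.002,"dz": 0.029,"spin": 0},{"dx": 0.066,"dy": 0.004,"dz": 0.053,"spin": 0},{"dx": 0.101,"dy": 0.006,"dz": 0.076,"spin": 0},{"dx": 0.138,"dy": 0.008,"dz": 0.097,"spin": 0},{"dx": 0.158,"dy": 0.009,"dz": 0.107,"spin": 0},{"dx": 0.176,"dy": 0.01,"dz": 0.115,"spin": 0},{"dx": 0.176,"dy": 0.01,"dz": 0.115,"spin": 0}]}}

```text
time: 7.27
tool_pos: [0.6435, -0.0537, 0.2871]
orientation: [[-0.059, 0.998, 0.002], [0.998, 0.059, 0.0], [0.0, 0.002, -1.0]]
contact_force: [-4.1, 1.6, 4.4]
gripper_width: 0.0112
gripper_force: 15.0
```

>>> {"name": "send_rows", "arguments": {"steps": [{"dx": 0,"dy": 0,"dz": 0,"spin": 0},{"dx": 0,"dy": 0,"dz": 0,"spin": 0},{"dx": 0,"dy": 0,"dz": 0,"spin": 0},{"dx": 0,"dy": 0,"dz": 0,"spin": 0}]}}

```text
time: 7.6
tool_pos: [0.6424, -0.0538, 0.2867]
orientation: [[-0.059, 0.998, 0.001], [0.998, 0.059, 0.0], [0.0, 0.001, -1.0]]
contact_force: [-4.8, 2.9, 5.0]
gripper_width: 0.0114
gripper_force: 15.0
```

```bash
python3 ang.py; ls pics
```

```text
side lid angle deg -43.41682200873689 219 front -0.056818624494877616
top lid angle deg 36.53990890094024 627 front -0.07172062809535451
7.7 [ 0.6424214  -0.05381439  0.2866328 ] [-4.01637758  2.21566992  5.337257  ] [ 0.31204202  0.47803629 -0.48716617  1.39947873  0.22419526  1.31841759
 -0.12573813]
ref side 0.0701350144738211
side0.png
side_528.png
side_605.png
side_765.png
top0.png
top_533.png
top_610.png
top_770.png
w1.png
```

View pics/side_765.png

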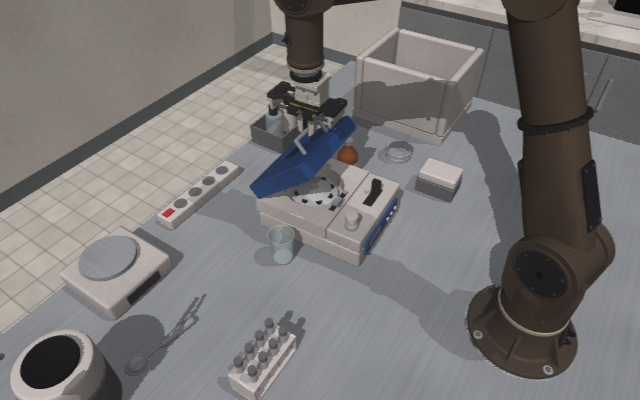

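View pics/top_770.png

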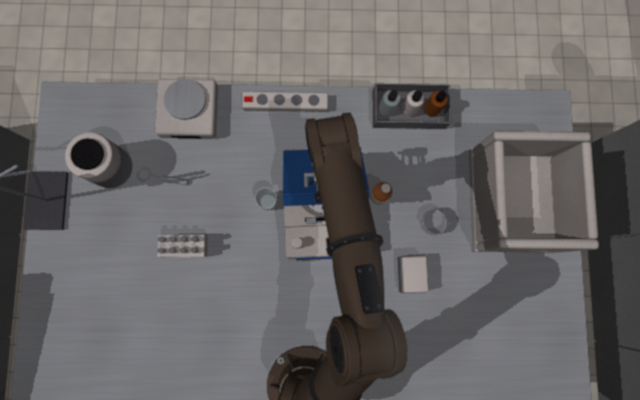

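The side view shows the lid raised with the gripper on the bar at about (305,145). The knob is untouched at (375,188), and the jar and other bystanders are where they were. One cleaner angle check on the unoccluded strip of lid at u 286–308, v 152–190 in the top view, then I'll hand in.

```bash
python3 - <<'E'
from cell import ctrl
from h import *
p,d=ctrl.snapshot('top');W=cloud(d,ctrl.get_calibration('top'))
m=blue(p);m[:,308:]=0;m[:,:287]=0;m[:153]=0;m[189:]=0
q=W[m];L=q[:,:2]@np.array([.9983,.0577])
a=np.polyfit(L,q[:,2],1);g=abs(np.polyval(a,L)-q[:,2])<.006;a=np.polyfit(L[g],q[g,2],1)
print(m.sum(),g.sum(),np.degrees(np.arctan(-a[0])),q[:,2].min(),q[:,2].max())
s=ctrl.state();print(s['time'],s['contact_force'],np.abs(s['joint_velocities']).max(),s['gripper_force'])
E
```

```text
680 667 40.00513529621028 0.156973928813006 0.27913835610704185
7.75 [-4.47176511  2.47309311  4.38973749] 0.0030330145508473327 14.9971242249012
```

The lid is at 40.0°, it's still, and the grip is steady.

```bash
python3 -c "
from cell import ctrl
print(ctrl.sign_off())"
```

```text
the job is handed in; nothing more can be done
None
```

The tug showed the lid was free, so I left the knob alone, raised the lid by its handle to a measured 40°, and handed the job in while holding it still, with nothing around it visibly moved.

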